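# Refit the hob knob and hold it pressed in

### The job

The control knob of the small gas hob was pulled off for cleaning and lies on the worktop. First move the spice jar that stands on the hob beside the bare valve shaft: set it upright on the worktop, off the hob, and let go of it. Then turn the knob so that its D-shaped bore matches the flat of the shaft, push it on until it is fully home, press it in to its stop as if lighting the burner, and finish like that, with the hand still holding the knob pressed in; leave everything else standing where it is.

Things in the scene. Friction and masses are not known exactly. Their poses are not given: they have to be found in the camera images.
- knob_grip (a point): Grip point of the loose knob (steel skirt, black bar, 60 g, standing skirt down on the worktop): on its axis, in the upright bar grip (44 long, 13 thick, 24 mm high), 34 mm above the underside, 4 mm below the bar's top, 20 mm above the skirt. z is up the axis; x runs along the bar to the end with the white pointer line; y is across the bar, where it is pinched.
- knob: The same knob; origin on its axis at the underside. Round skirt 47 mm across, 14 mm high; 38 mm high in all. In the underside is a D-shaped bore, 11 mm deep and 0.8 mm larger all round than the shaft; the bore's flat is on the -x side, opposite the white pointer.
- knob_pointer (a point): The middle of the end face of the knob's bar that carries the white pointer line, 22 mm from the axis (knob x) and at the height of knob_grip.
- shaft_top (a point): Centre of the top of the bare upright brass shaft, 12 mm thick, flat on its -x side (7.5 mm across), tip chamfered, 18 mm out of the glass; it does not turn. x points to the burner and the white off dot. The knob goes on only with its x along this x (freely to 0.12 rad, never past 0.4), pointer to the dot. Fully home, knob_grip is 23 mm above this point and the skirt 7 mm above the glass.
- valve_stem (a joint): How far the valve shaft is pressed into the hob: 0 released, 0.004 m at its stop. A spring returns it: about 3 N starts it moving, 7 N holds it at the stop.
- hob: One-burner gas hob, steel with black glass top, fixed; 250 mm deep (x), 290 mm wide (y), glass 50 mm above the worktop. Origin under its centre on the worktop; x points to its back. The shaft is at x = -83, y = 0 mm; the iron pan support covers x -29 to 109, y -69 to 69 mm, 22 mm above the glass. The worktop to its right, about x 0.6, y -0.2 m in the world, is free.
- jar_mid (a point): The spice jar in the way, gold cap, green label, upright on the hob's glass, its axis 30 to 50 mm to the left (+y of the hob) of the shaft. 42 mm across, 106 mm tall; the cap (41 mm across) is its top 21 mm; about 110 g. This point is on its axis half-way up, 53 mm above its underside; z is its axis.
- jar: The same spice jar; origin at the centre of its underside.
- spice_black_mid (a point): a bystander: spice jar with a black cap, 40 mm across, 105 mm tall; the point half-way up it. Leave it standing.
- spice_white_mid (a point): a bystander: spice jar with a white cap, 43 mm across, 100 mm tall; the point half-way up it. Leave it standing.
- mill_mid (a point): a bystander: steel pepper mill, 50 mm across, 209 mm tall; the point half-way up it. Leave it standing.
- mug_mid (a point): a bystander: striped mug, about 85 x 121 mm with its handle, 93 mm tall; the point half-way up it. Leave it standing.
- timer_mid (a point): a bystander: red and white wind-up kitchen timer, 64 mm across, 44 mm tall; the point half-way up it. Leave it standing.

How it is judged:
On the way, in this order (a step that is already met when the one before it is completed fails the run):
1. the spice jar stands upright on the worktop, off the hob, let go (height (world z) of jar_mid between 0.045 and 0.06 m and angle between jar_mid's own z axis and vertical below 0.15 rad and contact force between the fingers and jar below 0.1 N), for 0.2 s.
2. the knob is fully home on the D-shaft (z of knob_grip in the frame of shaft_top between 0.019 and 0.0258 m and horizontal distance between knob_grip and shaft_top below 0.003 m and x of knob_pointer in the frame of shaft_top above 0.019 m and angle between knob_grip's own z axis and vertical below 0.12 rad), for 0.2 s.
At the end, for the whole second after the job is handed in: Knob home on the shaft (grip point 19 to 25.8 mm above the shaft's top, within 3 mm sideways, pointer end over 19 mm towards the burner, upright), shaft pressed in over 3 of its 4 mm, fingers bearing on the knob with over 2 N; jar on the worktop, upright within 0.15 rad, untouched; both at rest (all of step 1 and all of step 2 and value of joint valve_stem above 0.003 m and contact force between the fingers and knob above 2 N and linear speed of each of knob, jar below 0.02 m/s); the arm keeps its last pose, push and grip.
It fails at once if a bystander is moved by more than 20 mm (distance of any of spice_black_mid, spice_white_mid, mill_mid, mug_mid, timer_mid from where it was at the start of the episode above 0.02 m).
It fails at once if a bystander is tipped over (angle between any of spice_black_mid, spice_white_mid, mill_mid, mug_mid, timer_mid's own z axis and vertical above 0.4 rad).
It also fails if it takes over 59 s, if anything falls off the work surface, if the arm or the gripper's body presses on something with over 40 N, if the wrist force passes 120 N, or if a joint passes its speed limit or range.

### The arm

A 7-joint arm with a two-finger parallel gripper is mounted at the origin on the work surface; the furniture and walls round the work are solid. World frame = base frame: x ahead of the robot, y to its left, z up, the work surface at z = 0. Lengths are in m, angles in rad, forces in N, time in s.
With the tool pointing down it reaches from about 0.4 to 0.9 m from the base axis. Payload 5.5 kg.
Tool frame: the origin (TCP) lies at the centre of the arm's flange, where the gripper is bolted on; the fingertips stand env.tip_reach ahead of it and the grasp point (between the pads) lies 155 mm ahead of it (env.tip_reach is the distance from the TCP to the fingertips, in m); z points along the fingers, y is the line along which they close (so a half turn about z gives the same grasp; the last joint's range is limited). The gripper opens to 85 mm and grips with 20 to 120 N. Pads are 22 mm wide; open, the fingers measure 114 mm over their backs; the gripper's body (76 mm by 85 mm) begins 54 mm behind the grasp point. The pads swing forward as they close: fully open they stand 13 mm farther back than shut.
Start: joints at [1.47, 0.501, -0.427, 1.55, 0.221, 1.138, -0.21], TCP at [0.231, -0.607, 0.405] pointing down, gripper open.
Joint ranges: [-2.88, 2.88], [-0.31, 2.03], [-1.54, 1.56], [0.2, 2.42], [-1.41, 4.55], [0.19, 2.02], [-2.57, 2.57]. Speed limits (rad/s): [2.57, 2.57, 3.14, 3.14, 3.14, 3.14, 3.14].

### API

Orientations are given as a unit quaternion [x, y, z, w].
In Python, from bench import monitor, imaging, env gives the robot as it stands.
- The arm moves only by the tool arm_command, never from a script. Its argument "steps" is a list of rows, each a list of 5 numbers: the opening in per cent of the stroke, from 0 (shut) to 100 (fully open), then the shift along the tool's x, y, z in cm, then the turn about the tool's z in rad. In form: [[gripper, tx, ty, tz, spin], ...]. A call has 1 to 8 rows; each row is the pose to reach, as a shift and turn from the pose commanded when the call began, along the tool's axes at that moment; what a row does not reach only later rows make up. A row lasts 1/10 s, in which the tool goes at most 50 mm and 8.59 degrees, less where a joint would pass 70% of its speed; a pose out of reach is approached as far as the arm can. A call with a gripper value outside its range is refused whole. The fingers move at their own pace and stop on an object; the grip force is fixed at half the most. Time passes only in rows, so rows that repeat a pose let the fingers close. It gives the time, the measured TCP pose, the force, the opening and the grip force at its end, in the units of the state.
- monitor.observe(): the state, without advancing time (a new reading comes with each control period).
- imaging.grab_frame(name): name is "scene" or "top" or "wrist"; returns a dict with "img" (384x512x3 uint8, red, green, blue), "vfov" (degrees; the focal length in pixels is half the picture's height over the tangent of half this angle, whatever the lens; pixels are square), "cx", "cy" (the principal point, pixels), "T" (4x4, takes a point from camera to world coordinates); the wrist camera has in their place "mount" (4x4, takes a point from camera to tool coordinates, whose origin is the TCP and whose axes are the flange's). Camera axes: x right, y down, z forward; pixel columns grow to the right and rows downward; lengths in m; the calibration is good to about 2 mm. A picture is of the moment at which its call begins: read the wrist's pose just before it. There is no depth.
- env.sign_off(): hands the job in; it is judged then, once.
The state is a dict: "clock": time; "joints": joint angles; "joint_vel": joint speeds; "tau": joint torques, N m; "tool_pos": TCP position; "eef_rot": TCP orientation; "force": force on the tool from outside, world axes, zero at the start; "torque": the same for the moment, N m; "width": finger opening in m; "gripper_force": force on a finger pad.
Only numpy, scipy, OpenCV 4.12 (cv2) and the standard library are available. Lean on these libraries where they do the work, as an engineer would, in place of code of your own. Each camera call takes 0.05 s, during which the arm holds its last target. There are 200 camera calls.

## Working session

There is one attempt and no reset: what is moved stays moved. The work goes in short steps, Python scripts to look and compute and a tool call to move; the robot and the scene stay as the last step left them, time stands still between calls to the robot, and variables do not carry over. Pictures are saved under pics/ and viewed, at most 10 in all, crops included, and the job is handed in when it is done.

Besides the shell and the picture viewer there is one more tool, called after "Call:" by a JSON object that holds its "op" and its "data", one argument or row to a line. arm_command: Moves the arm, as the interface text tells. Its arguments: {"type":"object","properties":{"steps":{"type":"array","items":{"type":"array","items":{"type":"number"}}}},"required":["steps"]}

```bash
ls; mkdir -p pics; cat > h.py <<'E'
import numpy as np, cv2
from scipy.spatial.transform import Rotation as R
from bench import monitor, imaging, env
def cam(name):
    s=monitor.observe(); f=imaging.grab_frame(name)
    if 'T' not in f or f.get('T') is None:
        T=np.eye(4);T[:3,:3]=R.from_quat(s['eef_rot']).as_matrix();T[:3,3]=s['tool_pos']
        f['T']=T@f['mount']
    f['f']=f['img'].shape[0]/2/np.tan(np.radians(f['vfov'])/2)
    return f,s
def ray(f,u,v):
    d=f['T'][:3,:3]@np.array([(u-f['cx'])/f['f'],(v-f['cy'])/f['f'],1]); return f['T'][:3,3],d
def onz(f,u,v,z):
    o,d=ray(f,u,v); return o+d*(z-o[2])/d[2]
def proj(f,p):
    q=f['T'][:3,:3].T@(np.asarray(p)-f['T'][:3,3]); return f['cx']+f['f']*q[0]/q[2], f['cy']+f['f']*q[1]/q[2]
def save(img,n): cv2.imwrite('pics/'+n,cv2.cvtColor(img,cv2.COLOR_RGB2BGR))
E
python3 - <<'E'
from h import *
a,s=cam('scene');b,_=cam('top');w,_=cam('wrist')
for n,f in zip('stw',(a,b,w)):
    print(n,f['f'],f['cx'],f['cy'],f['T'].round(3).tolist())
    np.save(f'{n}.npy',f,allow_pickle=True)
print(env.tip_reach,s); print(w['mount'])
save(a['img'],'scene.png');save(b['img'],'top.png')
E
```

```text
pics
s 460.33383720425115 257.0151480285783 190.24608702446147 [[-0.764, -0.482, 0.43, -0.044], [-0.646, 0.576, -0.502, 0.618], [-0.006, -0.661, -0.751, 1.022], [0.0, 0.0, 0.0, 1.0]]
t 400.01289718334885 252.84439978169658 188.12870599811663 [[0.025, -0.995, 0.093, 0.411], [-1.0, -0.024, 0.005, -0.03], [-0.003, -0.093, -0.996, 1.245], [0.0, 0.0, 0.0, 1.0]]
w 332.7751817815789 259.6416971858119 189.83306785284054 [[0.356, -0.892, -0.279, 0.301], [-0.935, -0.34, -0.105, -0.579], [-0.001, 0.298, -0.955, 0.374], [0.0, 0.0, 0.0, 1.0]]
0.1734 {'clock': 0.0, 'joints': array([ 1.47020584,  0.50189568, -0.42679014,  1.55141199,  0.22079023,
        1.13829306, -0.21027107]), 'joint_vel': array([-9.16475764e-04, -9.64723022e-04,  8.04280417e-04,  8.46617929e-04,
        5.18492553e-04, -6.04922077e-04, -3.58364780e-05]), 'tau': array([-3.28908063e-04, -5.69509327e+01, -5.81684455e+00, -2.80932623e+01,
        1.03520625e-02,  1.19099903e-02,  9.28780082e-06]), 'tool_pos': array([ 0.23110926, -0.60716495,  0.40364474]), 'eef_rot': array([ 9.83495712e-01,  1.80928800e-01, -1.31027882e-04, -9.68034041e-04]), 'force': array([-1.45599792, -0.47206649,  0.23521864]), 'torque': array([ 0.01157827, -0.01787898,  0.00338361]), 'gripper_force': 0.0, 'width': 0.08502848305921598}
[[-3.42346473e-04 -9.54524939e-01 -2.98130884e-01  7.55436004e-02]
 [ 9.99999580e-01 -5.80332417e-04  7.09740073e-04 -9.01534082e-04]
 [-8.50479617e-04 -2.98130516e-01  9.54524736e-01  3.01944594e-02]
 [ 0.00000000e+00  0.00000000e+00  0.00000000e+00  1.00000000e+00]]
```

View pics/top.png

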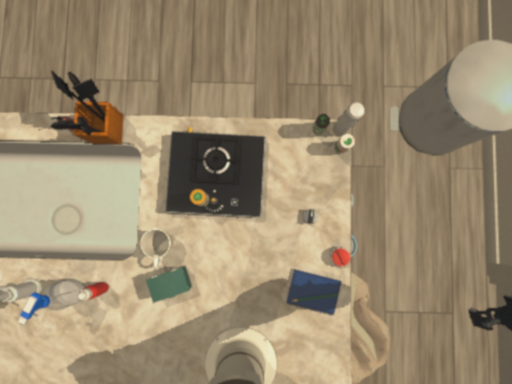

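View pics/scene.png

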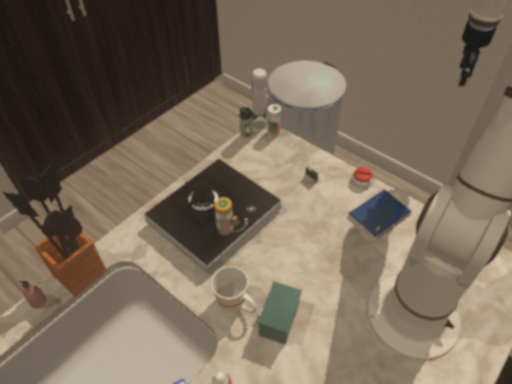

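The top view shows the hob at about (166–265, 132–217), the jar cap at (199,197), the shaft near (214,201) and the knob at (308,215). The timer is at (341,257) and the mug at (155,245). I'll zoom in and compute positions.

```bash
python3 - <<'E'
from h import *
b=np.load('t.npy',allow_pickle=True).item()
c=b['img'][125:265,155:325]; save(cv2.resize(c,None,fx=4.5,fy=4.2,interpolation=cv2.INTER_CUBIC),'topz.png')
for n,u,v,z in [('jar',199,197,.156),('shaft',214,202,.068),('knob',308,215,.03),('c1',172,132,.05),('c2',265,136,.05),('c3',261,217,.05),('c4',166,213,.05),('timer',341,257,.04),('mug',155,245,.09),('black',322,121,.1),('white',346,142,.1)]:
    print(n,onz(b,u,v,z).round(3))
E
```

```text
jar [0.485 0.122 0.156]
shaft [0.477 0.09  0.068]
knob [ 0.447 -0.193  0.03 ]
c1 [0.688 0.226 0.05 ]
c2 [ 0.683 -0.057  0.05 ]
c3 [ 0.437 -0.05   0.05 ]
c4 [0.442 0.234 0.05 ]
timer [ 0.324 -0.291  0.04 ]
mug [0.349 0.252 0.09 ]
black [ 0.72  -0.221  0.1  ]
white [ 0.659 -0.291  0.1  ]
```

View pics/topz.png

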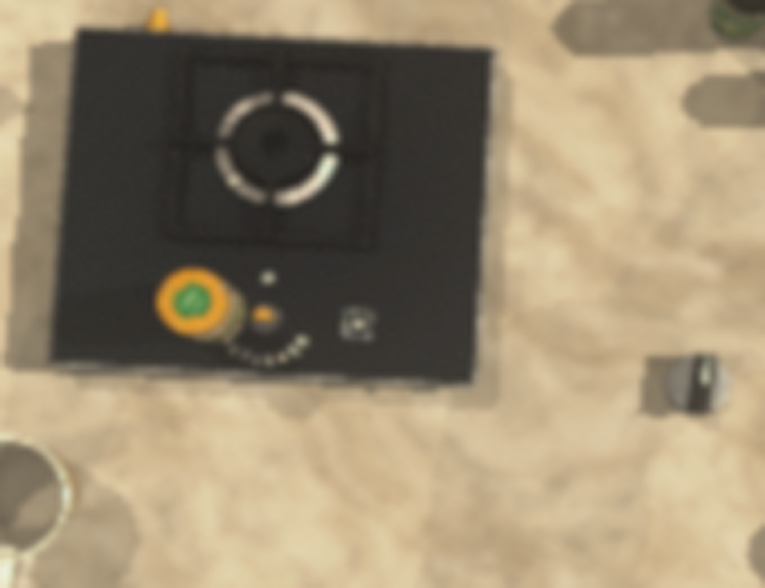

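```bash
cat >> h.py <<'E'
def plan(p,yaw=0.,s=None):
    """shift (cm, current tool axes) and spin to put TCP at p with tool x at world yaw"""
    s=s or monitor.observe(); M=R.from_quat(s['eef_rot']).as_matrix()
    x=M[:,0]; cur=np.arctan2(x[1],x[0]); d=M.T@(np.asarray(p)-s['tool_pos'])*100
    print('t',round(s['clock'],2),'tcp',s['tool_pos'].round(4),'yaw',cur.round(4),'tilt',np.round(M[:2,2],4),'shift',d.round(2),'spin',round((cur-yaw+np.pi)%(2*np.pi)-np.pi,3),'joints',s['joints'].round(2),'F',s['force'].round(1))
E
python3 -c "
from h import *
plan([.47,.12,.36],-.025)"
```

```text
t 0.15 tcp [ 0.2312 -0.6072  0.4039] yaw 0.3639 tilt [-0.0005  0.0014] shift [ 48.2  -59.45   4.48] spin 0.389 joints [ 1.47  0.5  -0.43  1.55  0.22  1.14 -0.21] F [0.3 0.1 0.2]
```

Call:
{"op": "arm_command", "data": {
  "steps": [
    [100,48.2,-59.5,2,0.39],
    [100,48.2,-59.5,2,0.39],
    [100,48.2,-59.5,2,0.39],
    [100,48.2,-59.5,2,0.39],
    [100,48.2,-59.5,2,0.39],
    [100,48.2,-59.5,2,0.39],
    [100,48.2,-59.5,2,0.39],
    [100,48.2,-59.5,2,0.39]
  ]
}}

```text
clock: 0.95
tool_pos: [0.3561, -0.2255, 0.3943]
eef_rot: [1.0, -0.013, 0.0, 0.0]
force: [1.2, -0.3, -0.0]
width: 0.0855
gripper_force: 0.0
```

```bash
python3 -c "
from h import *
plan([.47,.12,.36],-.025)"
```

```text
t 0.95 tcp [ 0.3561 -0.2255  0.3943] yaw -0.0263 tilt [ 0.0001 -0.0006] shift [ 10.48 -34.84   3.41] spin -0.001 joints [ 1.07  0.1  -0.59  2.1   0.07  0.96 -1.16] F [ 1.2 -0.3 -0. ]
```

Call:
{"op": "arm_command", "data": {
  "steps": [
    [100,10.5,-34.8,3.4,0],
    [100,10.5,-34.8,3.4,0],
    [100,10.5,-34.8,3.4,0],
    [100,10.5,-34.8,3.4,0],
    [100,10.5,-34.8,3.4,0],
    [100,10.5,-34.8,3.4,0],
    [100,10.5,-34.8,3.4,0],
    [100,10.5,-34.8,3.4,0]
  ]
}}

```text
clock: 1.75
tool_pos: [0.4703, 0.1232, 0.3604]
eef_rot: [1.0, -0.01, 0.001, -0.002]
force: [-0.3, 0.0, -0.4]
width: 0.0857
gripper_force: 0.0
```

```bash
python3 - <<'E'
from h import *
w,s=cam('wrist'); np.save('w1.npy',w,allow_pickle=True); save(w['img'],'w1.png')
plan([.47,.12,.36],-.025,s)
E
```

```text
t 1.75 tcp [0.4703 0.1232 0.3604] yaw -0.0196 tilt [0.0011 0.0038] shift [-0.03  0.32  0.04] spin 0.005 joints [ 0.4   0.34 -0.83  1.99  0.3   0.94 -2.18] F [-0.3  0.  -0.4]
```

View pics/w1.png

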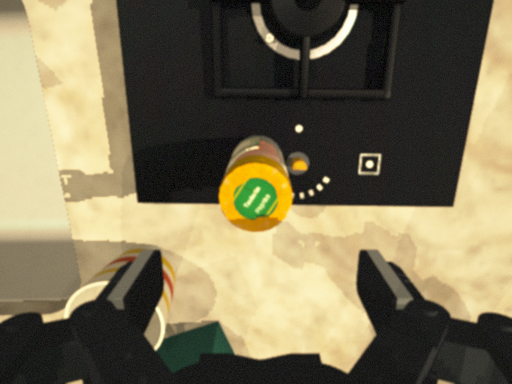

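The wrist view shows the jar's cap centred near (256,192), the shaft top at (299,163), the off dot at (299,128) and the mug lower left, clear of the fingers.

```bash
python3 - <<'E'
from h import *
w=np.load('w1.npy',allow_pickle=True).item(); im=w['img']; h=cv2.cvtColor(im,cv2.COLOR_RGB2HSV)
m=((h[...,0]>12)&(h[...,0]<30)&(h[...,1]>170)&(h[...,2]>90)).astype('u1'); m[:100]=0;m[250:]=0
n,l,st,ce=cv2.connectedComponentsWithStats(m)
for i in range(1,n):
    if st[i,4]>15: print(st[i],ce[i].round(1))
print('shaft ~',onz(w,299.5,164,.068).round(4),'dot',onz(w,299,128,.05).round(4))
for uv in [(256,194)]: print('jar top',onz(w,*uv,.156).round(4))
for v in (152,158,164,170): print(im[v,286:314:2].tolist())
E
```

```text
[ 218  155   75   76 2986] [255.3 190.7]
[291 158  16  12 155] [298.2 164.1]
shaft ~ [0.4853 0.0923 0.068 ] dot [0.5119 0.0911 0.05  ]
jar top [0.4891 0.1261 0.156 ]
[[30, 29, 29], [31, 27, 26], [34, 33, 26], [52, 48, 37], [72, 66, 57], [90, 85, 69], [91, 84, 70], [79, 74, 61], [63, 59, 50], [39, 37, 35], [29, 29, 28], [35, 33, 31], [33, 30, 27], [31, 30, 22]]
[[35, 31, 25], [59, 53, 51], [72, 64, 58], [96, 78, 58], [114, 84, 28], [119, 88, 33], [124, 89, 28], [140, 103, 50], [133, 108, 70], [116, 107, 90], [112, 103, 90], [68, 66, 58], [33, 27, 31], [29, 28, 26]]
[[66, 57, 46], [64, 58, 51], [81, 66, 36], [119, 82, 18], [225, 157, 13], [248, 194, 30], [249, 197, 27], [249, 196, 31], [249, 198, 24], [247, 188, 35], [179, 134, 72], [103, 95, 80], [42, 35, 32], [32, 29, 24]]
[[202, 175, 124], [94, 89, 70], [99, 91, 81], [120, 101, 76], [148, 118, 74], [147, 116, 72], [153, 118, 74], [167, 127, 74], [169, 130, 77], [163, 126, 69], [116, 85, 42], [39, 32, 25], [22, 23, 20], [31, 31, 27]]
```

```bash
python3 -c "
from h import *
plan([.489,.126,.273],-.025)"
```

```text
t 1.8 tcp [0.4704 0.1234 0.3603] yaw -0.0191 tilt [0.0008 0.0042] shift [ 1.85 -0.26  8.73] spin 0.006 joints [ 0.4   0.34 -0.83  1.99  0.3   0.94 -2.18] F [ 1.3  2.5 -0.2]
```

Call:
{"op": "arm_command", "data": {
  "steps": [
    [100,1.8,-0.3,2,0],
    [100,1.8,-0.3,5,0],
    [100,1.8,-0.3,8.5,0],
    [100,1.8,-0.3,8.7,0],
    [0,1.8,-0.3,8.7,0],
    [0,1.8,-0.3,8.7,0],
    [0,1.8,-0.3,8.7,0],
    [0,1.8,-0.3,8.7,0]
  ]
}}

```text
clock: 2.6
tool_pos: [0.489, 0.1205, 0.2752]
eef_rot: [1.0, -0.013, 0.002, -0.0]
force: [-1.3, -0.6, 5.9]
width: 0.0398
gripper_force: 59.4
```

Call:
{"op": "arm_command", "data": {
  "steps": [
    [0,0,0,0,0],
    [0,0,0,0,0],
    [0,0,0,0,0],
    [0,0,0,0,0]
  ]
}}

```text
clock: 3.0
tool_pos: [0.4889, 0.1205, 0.2752]
eef_rot: [1.0, -0.013, 0.002, -0.0]
force: [-1.5, 0.3, 6.0]
width: 0.0399
gripper_force: 59.4
```

```bash
python3 -c "
from h import *
plan([.489,.126,.273],-.025)"
```

```text
t 3.0 tcp [0.4889 0.1205 0.2752] yaw -0.0262 tilt [0.0035 0.0001] shift [-0.01 -0.55  0.22] spin -0.001 joints [ 0.3   0.49 -0.73  2.01  0.46  0.8  -2.29] F [-1.5  0.3  6. ]
```

Call:
{"op": "arm_command", "data": {
  "steps": [
    [0,0,0,-4,0],
    [0,0,0,-7,0],
    [0,0,0,-7,0],
    [0,5,5,-7,0],
    [0,9,10,-7,0],
    [0,11,15,-7,0],
    [0,11.9,20,-7,0],
    [0,11.9,25,-7,0]
  ]
}}

```text
clock: 3.8
tool_pos: [0.5975, -0.0989, 0.343]
eef_rot: [1.0, -0.013, 0.0, -0.0]
force: [1.1, 0.7, -1.3]
width: 0.0397
gripper_force: 61.0
```

```bash
python3 -c "
from h import *
plan([.6,-.17,.3],-.025);print(monitor.observe()['width'])"
```

```text
t 3.8 tcp [ 0.5975 -0.0989  0.343 ] yaw -0.0256 tilt [0.001  0.0002] shift [0.43 7.1  4.3 ] spin -0.001 joints [ 0.64  0.55 -0.71  1.72  0.41  1.02 -1.81] F [ 1.1  0.7 -1.3]
0.03971213780451785
```

Call:
{"op": "arm_command", "data": {
  "steps": [
    [0,0,4.3,0,0],
    [0,0,4.3,3,0],
    [0,0,4.3,7,0],
    [0,0,4.3,9,0],
    [0,0,4.3,10,0],
    [0,0,4.3,10.5,0],
    [0,0,4.3,10.5,0]
  ]
}}

```text
clock: 4.5
tool_pos: [0.5957, -0.1399, 0.2384]
eef_rot: [1.0, -0.013, 0.0, -0.0]
force: [-0.1, -0.4, -1.2]
width: 0.0399
gripper_force: 60.9
```

```bash
python3 -c "
from h import *
plan([.6,-.17,.225],-.025);print(monitor.observe()['width'])"
```

```text
t 4.5 tcp [ 0.5957 -0.1399  0.2384] yaw -0.0259 tilt [0.0002 0.    ] shift [0.51 2.99 1.34] spin -0.001 joints [ 0.64  0.69 -0.63  1.76  0.52  0.86 -1.81] F [-0.1 -0.4 -1.2]
0.03985268808231777
```

Call:
{"op": "arm_command", "data": {
  "steps": [
    [0,0.3,2,0.8,0],
    [0,0.3,2,1.2,0],
    [0,0.3,2,1.35,0],
    [0,0.3,2,1.35,0]
  ]
}}

```text
clock: 4.9
tool_pos: [0.5981, -0.1606, 0.2253]
eef_rot: [1.0, -0.014, 0.0, 0.0]
force: [-0.8, -0.8, 0.2]
width: 0.04
gripper_force: 60.9
```

Call:
{"op": "arm_command", "data": {
  "steps": [
    [0,0,0,0.1,0],
    [100,0,0,0.1,0],
    [100,0,0,0.1,0],
    [100,0,0,0.1,0],
    [100,0,0,0.1,0],
    [100,0,0,-3,0],
    [100,0,0,-7,0],
    [100,0,0,-12,0]
  ]
}}

```text
clock: 5.7
tool_pos: [0.5971, -0.1599, 0.3441]
eef_rot: [1.0, -0.013, -0.002, -0.001]
force: [0.4, -1.1, -0.2]
width: 0.0854
gripper_force: 0.0
```

```bash
python3 -c "
from h import *
plan([.42,-.193,.32],-.025)"
```

```text
t 5.7 tcp [ 0.5971 -0.1599  0.3441] yaw -0.0257 tilt [-0.0039  0.0018] shift [-17.61   3.76   2.48] spin -0.001 joints [ 0.73  0.57 -0.7   1.68  0.41  1.05 -1.7 ] F [ 0.4 -1.1 -0.2]
```

Call:
{"op": "arm_command", "data": {
  "steps": [
    [100,-5,1,0,0],
    [100,-10,2.5,1,0],
    [100,-15.6,3.7,3,0],
    [100,-15.6,3.7,4.4,0],
    [100,-15.6,3.7,4.4,0],
    [100,-15.6,3.7,4.4,0]
  ]
}}

```text
clock: 6.3
tool_pos: [0.442, -0.193, 0.3014]
eef_rot: [1.0, -0.013, 0.001, -0.0]
force: [0.5, 0.5, 0.9]
width: 0.0853
gripper_force: 0.0
```

```bash
python3 - <<'E'
from h import *
w,s=cam('wrist'); np.save('w2.npy',w,allow_pickle=True); save(w['img'],'w2.png')
plan([.44,-.193,.30],-.025,s)
E
```

```text
t 6.3 tcp [ 0.442  -0.193   0.3014] yaw -0.0261 tilt [0.0014 0.0002] shift [-0.2   0.01  0.14] spin -0.001 joints [ 0.97  0.41 -0.73  2.05  0.37  0.82 -1.57] F [0.5 0.5 0.9]
```

View pics/w2.png

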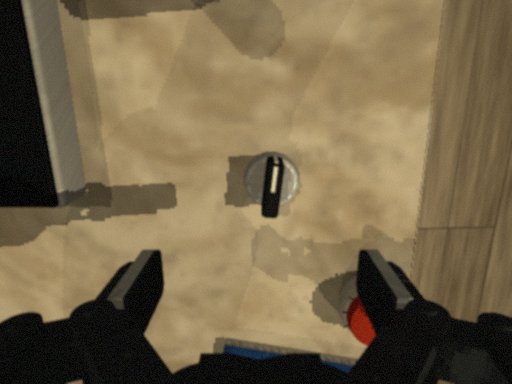

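The knob shows at (272,183), bar from (275,156) to (271,216), with the white pointer line at its upper (+x) end; the timer is at (365,318), clear of the grasp.

```bash
cat > k.py <<'E'
from h import *
def knob(w,box,zt):
    im=w['img']; v0,v1,u0,u1=box; g=im[v0:v1,u0:u1].astype(int)
    m=(g.max(2)<45).astype('u1'); n,l,st,ce=cv2.connectedComponentsWithStats(m)
    i=1+np.argmax(st[1:,4]); 
    c=max(cv2.findContours((l==i).astype('u1'),cv2.RETR_EXTERNAL,cv2.CHAIN_APPROX_NONE)[0],key=len)
    r=cv2.minAreaRect(c); b=cv2.boxPoints(r)+[u0,v0]
    P=np.array([onz(w,*q,zt) for q in b]); e=[P[1]-P[0],P[2]-P[1]]; L=max(e,key=np.linalg.norm); L=L*np.sign(L[0])
    print('bar rect px',b.round(1).tolist(),'centre@zt',P.mean(0).round(4),'len/wid mm',[round(np.linalg.norm(x)*1e3,1) for x in e],'yaw',np.arctan2(L[1],L[0]).round(3))
E
python3 - <<'E'
from k import *
w=np.load('w2.npy',allow_pickle=True).item()
knob(w,(140,230,255,300),.038)
g=w['img'].astype(int); m=((g.min(2)>185)).astype('u1'); m[:150]=0;m[200:]=0;m[:,:266]=0;m[:,284:]=0
v,u=np.nonzero(m); print(len(u)); 
P=np.array([onz(w,a,b,.038)[:2] for a,b in zip(u,v)]); 
if len(u)>5: print(P.min(0),P.max(0),np.polyfit(P[:,0],P[:,1],1), P.mean(0))
E
```

```text
bar rect px [[259.8, 214.8], [267.1, 156.4], [283.9, 158.5], [276.6, 217.0]] centre@zt [ 0.4465 -0.2015  0.038 ] len/wid mm [np.float64(44.9), np.float64(12.1)] yaw -0.142
0
```

```bash
python3 - <<'E'
from k import *
w=np.load('w2.npy',allow_pickle=True).item()
g=w['img'].astype(int).min(2)
for v in range(150,222,4): print(v,g[v,258:290].tolist())
P=[]
for v in range(168,192):
    r=g[v,267:281].astype(float); k=np.clip(r-60,0,None)
    if k.sum()>50: u=267+(k*np.arange(14)).sum()/k.sum(); P.append(onz(w,u,v,.038)[:2])
P=np.array(P);print(len(P),P[[0,-1]],'yaw',np.arctan(np.polyfit(P[:,0],P[:,1],1)[0]))
plan([.4465,-.2015,.19],-.1)
E
```

```text
150 [97, 97, 103, 102, 100, 106, 100, 102, 99, 98, 97, 100, 101, 101, 99, 103, 99, 106, 105, 102, 103, 108, 108, 100, 107, 107, 105, 104, 103, 104, 106, 104]
154 [76, 78, 73, 66, 60, 57, 62, 57, 57, 62, 64, 61, 64, 64, 64, 67, 73, 71, 71, 79, 71, 78, 79, 80, 83, 81, 88, 94, 91, 102, 95, 95]
158 [57, 59, 57, 65, 66, 74, 75, 71, 62, 44, 13, 1, 3, 9, 16, 40, 69, 78, 77, 52, 29, 13, 28, 42, 66, 80, 83, 87, 83, 77, 85, 87]
162 [73, 73, 75, 80, 77, 78, 73, 71, 42, 20, 0, 10, 13, 10, 8, 39, 57, 88, 98, 93, 64, 30, 14, 15, 42, 85, 110, 125, 127, 126, 115, 99]
166 [67, 72, 69, 75, 70, 68, 63, 47, 32, 16, 15, 14, 15, 15, 27, 45, 78, 85, 90, 65, 45, 30, 8, 12, 22, 30, 69, 99, 119, 143, 151, 143]
170 [70, 72, 70, 65, 71, 68, 64, 40, 17, 17, 16, 15, 8, 10, 45, 91, 136, 154, 146, 101, 58, 37, 22, 11, 26, 47, 73, 93, 102, 106, 107, 118]
174 [73, 73, 73, 73, 70, 69, 49, 35, 9, 10, 14, 11, 18, 22, 70, 115, 149, 150, 128, 89, 40, 20, 17, 16, 27, 60, 92, 103, 108, 109, 112, 108]
178 [74, 69, 72, 73, 70, 64, 44, 20, 5, 8, 20, 13, 25, 44, 88, 136, 154, 146, 104, 52, 29, 6, 22, 15, 48, 85, 101, 109, 105, 
[... 1002 characters left out ...]
 [123, 123, 113, 68, 34, 10, 10, 19, 22, 24, 17, 19, 22, 13, 16, 25, 16, 22, 11, 28, 57, 90, 103, 101, 105, 99, 105, 106, 101, 101, 103, 108]
214 [125, 120, 111, 85, 45, 17, 21, 16, 10, 19, 14, 17, 9, 15, 16, 16, 18, 19, 20, 47, 81, 99, 106, 106, 106, 108, 105, 97, 98, 103, 109, 106]
218 [124, 124, 128, 124, 122, 119, 112, 110, 100, 104, 99, 99, 96, 95, 88, 88, 95, 95, 102, 119, 120, 130, 123, 126, 123, 119, 116, 110, 115, 111, 111, 113]
24 [[ 0.46100938 -0.20430483]
 [ 0.44371957 -0.20207328]] yaw -0.13398018434468711
t 6.35 tcp [ 0.4429 -0.1927  0.3018] yaw -0.0253 tilt [ 0.0028 -0.    ] shift [ 0.35  0.87 11.18] spin 0.075 joints [ 0.97  0.41 -0.73  2.04  0.37  0.82 -1.57] F [0.4 0.6 1.3]
```

```bash
python3 - <<'E'
from k import *
w=np.load('w2.npy',allow_pickle=True).item()
print(onz(w,272.5,179,.014), [proj(w,[.4465+d*.022*.99,-.2015-d*.022*.135,.038]) for d in (-1,1)])
c=w['img'][135:230,225:320]; save(cv2.resize(c,None,fx=6,fy=6,interpolation=cv2.INTER_CUBIC),'w2z.png')
for nm,p in dict(c=[.4465,-.2015]).items():
    t=np.linspace(0,6.28,9)[:-1]; print([tuple(np.round(proj(w,[p[0]+.0235*np.cos(a),p[1]+.0235*np.sin(a),.014]),1)) for a in t])
E
```

```text
[ 0.44623581 -0.20291025  0.014     ] [(np.float64(268.2973129929379), np.float64(215.22032964834202)), (np.float64(275.48196112025744), np.float64(158.05875122833612))]
[(np.float64(270.2), np.float64(149.7)), (np.float64(249.3), np.float64(158.9)), (np.float64(241.4), np.float64(179.5)), (np.float64(250.7), np.float64(198.9)), (np.float64(271.2), np.float64(206.3)), (np.float64(291.4), np.float64(197.9)), (np.float64(300.1), np.float64(178.0)), (np.float64(291.6), np.float64(157.8))]
```

View pics/w2z.png

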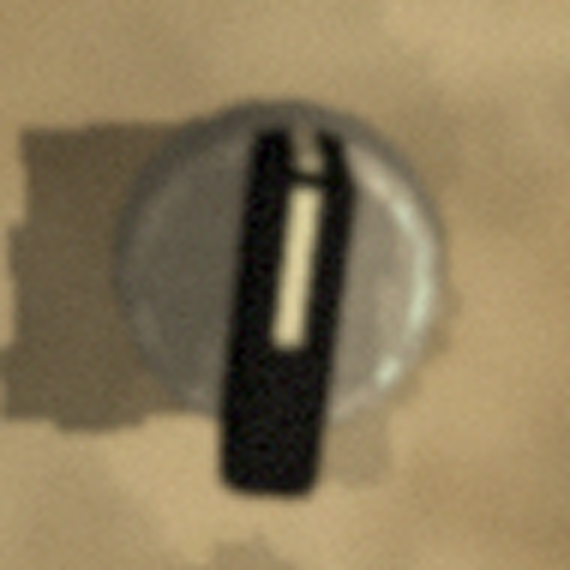

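```bash
python3 - <<'E'
from k import *
w=np.load('w2.npy',allow_pickle=True).item()
print('bar top front/rear z38',onz(w,275.3,165,.038),onz(w,269,216.3,.038), 'base front z14',onz(w,275,156.8,.014))
print('bar w at v=190: ', onz(w,263.3,190,.038),onz(w,280.3,190,.038))
for z in (0,.007,.014): print(z,'front',onz(w,273,151.7,z)[0],'rear',onz(w,271,205.8,z)[0],'L/R',onz(w,244.7,179,z)[1],onz(w,298.3,179,z)[1])
E
```

```text
bar top front/rear z38 [ 0.46321942 -0.2042769   0.038     ] [ 0.42383459 -0.1990423   0.038     ] base front z14 [ 0.46425518 -0.20514434  0.014     ]
bar w at v=190:  [ 0.44467146 -0.19523523  0.038     ] [ 0.44433922 -0.20771109  0.038     ]
0 front 0.4656842220549127 rear 0.4183342906583165 L/R -0.1798924073969655 -0.22517109382220032
0.007 front 0.4670153284089945 rear 0.42088723288828267 L/R -0.18026570402840553 -0.22437600178114386
0.014 front 0.46834643476307625 rear 0.4234401751182488 L/R -0.18063900065984556 -0.2235809097400874
```

```bash
python3 - <<'E'
from h import *
plan([.4435,-.2018,.191],-.135)
w=np.load('w1.npy',allow_pickle=True).item()
c=w['img'][95:215,120:480]; save(cv2.resize(c,None,fx=2.2,fy=4,interpolation=cv2.INTER_CUBIC)[:, :],'w1z.png')
E
```

```text
t 6.35 tcp [ 0.4429 -0.1927  0.3018] yaw -0.0253 tilt [ 0.0028 -0.    ] shift [ 0.05  0.91 11.08] spin 0.11 joints [ 0.97  0.41 -0.73  2.04  0.37  0.82 -1.57] F [0.4 0.6 1.3]
```

Call:
{"op": "arm_command", "data": {
  "steps": [
    [100,0,0.9,2,0.11],
    [100,0,0.9,5,0.11],
    [100,0,0.9,8,0.11],
    [100,0,0.9,9,0.11],
    [100,0,0.9,9,0.11]
  ]
}}

```text
clock: 6.85
tool_pos: [0.4419, -0.2011, 0.2102]
eef_rot: [0.998, -0.067, -0.0, -0.001]
force: [-0.2, -0.1, -0.2]
width: 0.0853
gripper_force: 0.0
```

```bash
python3 - <<'E'
from h import *
plan([.4435,-.2018,.191],-.135)
E
```

```text
t 6.85 tcp [ 0.4419 -0.2011  0.2102] yaw -0.1343 tilt [-0.0008  0.0017] shift [0.17 0.05 1.92] spin 0.001 joints [ 0.86  0.56 -0.59  2.08  0.51  0.65 -1.78] F [-0.2 -0.1 -0.2]
```

Call:
{"op": "arm_command", "data": {
  "steps": [
    [100,0.2,0,1.2,0],
    [100,0.2,0,1.9,0],
    [100,0.2,0,1.9,0],
    [0,0.2,0,1.9,0],
    [0,0.2,0,1.9,0],
    [0,0.2,0,1.9,0],
    [0,0.2,0,1.9,0],
    [0,0.2,0,1.9,0]
  ]
}}

```text
clock: 7.65
tool_pos: [0.4428, -0.2024, 0.192]
eef_rot: [0.998, -0.068, 0.0, 0.0]
force: [0.5, -2.7, 12.1]
width: 0.0126
gripper_force: 20.7
```

Call:
{"op": "arm_command", "data": {
  "steps": [
    [0,0,0,0,0],
    [0,0,0,0,0],
    [0,0,0,0,0],
    [0,0,0,0,0]
  ]
}}

```text
clock: 8.05
tool_pos: [0.443, -0.2024, 0.1921]
eef_rot: [0.998, -0.068, 0.0, 0.0]
force: [-1.1, -0.1, 5.2]
width: 0.0116
gripper_force: 59.1
```

```bash
python3 - <<'E'
from h import *
plan([.4435,-.2018,.191],-.135)
E
```

```text
t 8.05 tcp [ 0.443  -0.2024  0.1921] yaw -0.1362 tilt [ 0.0005 -0.0005] shift [ 0.04 -0.07  0.11] spin -0.001 joints [ 0.84  0.59 -0.56  2.08  0.54  0.61 -1.81] F [-1.1 -0.1  5.2]
```

Call:
{"op": "arm_command", "data": {
  "steps": [
    [0,0,0,-2,0],
    [0,0,0,-5,0],
    [0,0,0,-9,0],
    [0,0,0,-10,0],
    [0,0,0,-10,0],
    [0,0,0,-10,0]
  ]
}}

```text
clock: 8.65
tool_pos: [0.4421, -0.2025, 0.2908]
eef_rot: [0.998, -0.068, -0.001, -0.0]
force: [0.6, 0.8, -0.6]
width: 0.0113
gripper_force: 58.6
```

```bash
python3 - <<'E'
from h import *
w,s=cam('wrist'); np.save('w3.npy',w,allow_pickle=True)
c=w['img']; save(cv2.resize(c[140:384,120:400],None,fx=2.4,fy=2.4,interpolation=cv2.INTER_CUBIC),'w3.png')
plan([.48,.09,.29],-.03,s); print(s['width'])
E
```

```text
t 8.65 tcp [ 0.4421 -0.2025  0.2908] yaw -0.1367 tilt [-0.0012  0.0002] shift [ -0.23 -29.49   0.09] spin -0.107 joints [ 0.96  0.42 -0.69  2.04  0.38  0.8  -1.67] F [ 0.6  0.8 -0.6]
0.011309469683065019
```

View pics/w3.png

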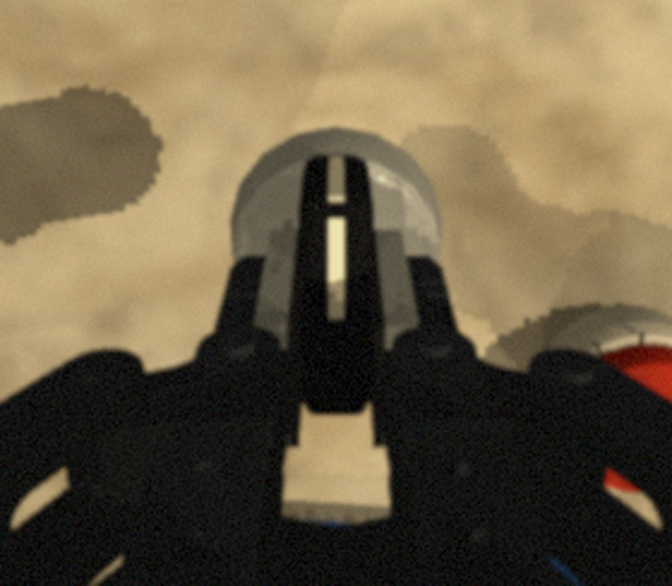

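The picture shows the knob held squarely: skirt front edge at about (260,193), bar top from (260,226) to (260,311), pointer line ahead.

```bash
python3 - <<'E'
from h import *
w=np.load('w3.npy',allow_pickle=True).item(); w['T']=w['mount']
def at(u,v,z): return onz(w,u,v,z).round(4)
print('skirt front base',at(260.3,193.3,.192),'L/R',at(216.7,232,.192),at(303.8,232,.192), 'at z=-14',at(260.3,193.3,.178),at(216.7,232,.178),at(303.8,232,.178))
print('bar top front/rear',at(260.4,226.2,.154),at(260.4,311,.154),'front base',at(260.4,140+156/2.4,.178))
w=np.load('w1.npy',allow_pickle=True).item()
g=w['img'].astype(int).max(2)
print(g[146:176:2,284:316:2])
print(g[122:135,293:306])
E
```

```text
skirt front base [ 0.0229 -0.      0.192 ] L/R [ 0.0013 -0.0231  0.192 ] [0.0013 0.023  0.192 ] at z=-14 [ 2.74e-02 -1.00e-04  1.78e-01] [ 0.0077 -0.0212  0.178 ] [0.0077 0.021  0.178 ]
bar top front/rear [ 2.12e-02 -1.00e-04  1.54e-01] [-1.92e-02 -1.00e-04  1.54e-01] front base [ 0.0216 -0.      0.178 ]
[[ 31  35  31  32  33  37  28  37  30  30  30  35  22  34  30  34]
 [ 33  38  32  37  27  34  31  30  25  28  27  28  31  33  31  35]
 [ 35  31  35  40  34  36  33  34  42  32  34  38  33  42  37  29]
 [ 26  30  31  34  52  72  90  91  79  63  39  29  35  33  31  35]
 [ 33  31  31  78 107 109 114 116 109 104  82  51  33  31  35  37]
 [ 42  21  62 103 113 118 116 118 119 115 111  86  47  26  33  34]
 [ 54  35  59  72  96 114 119 124 140 133 116 112  68  33  29  41]
 [ 77  43  60  68 101 124 136 162 181 175 139 118  88  40  37  34]
 [103  56  63  82 106 165 224 241 244 241 209 132 101  38  36  35]
 [145  66  64  81 119 225 248 249 249 249 247 179 103  42  32  39]
 [216 126  83  91 152 229 246 249 248 248 249 220  87  33  37  36]
 [230 176  93 100 159 224 236 239 245 246 247 213  75  32
[... 227 characters left out ...]
38  31  30  31  34  34  28  37  30  32]
 [ 41  32  29  35  48  51  49  42  31  34  28  29  31]
 [ 29  33  40  68 100 125 126 100  64  41  34  29  33]
 [ 34  37  73 129 187 219 224 187 134  80  40  40  38]
 [ 36  59 127 209 250 255 255 251 220 139  69  37  31]
 [ 35  75 171 247 255 255 255 255 253 188  88  38  30]
 [ 37  86 188 255 255 255 255 255 255 201  98  36  36]
 [ 36  77 178 255 255 255 255 255 252 184  90  33  32]
 [ 29  62 147 236 255 255 255 254 221 140  67  35  32]
 [ 34  44  96 171 226 243 238 210 144  82  42  36  36]
 [ 32  33  55  91 133 153 154 122  75  44  32  35  33]
 [ 32  36  39  44  63  78  75  56  40  33  35  28  29]
 [ 36  38  36  32  37  31  34  30  36  27  30  34  31]]
```

Call:
{"op": "arm_command", "data": {
  "steps": [
    [0,-1,-5,0,0],
    [0,-2,-10,0,0],
    [0,-3,-15,0,0],
    [0,-4,-20,0,-0.05],
    [0,-5,-25,0,-0.107],
    [0,-6.2,-28.7,0,-0.107],
    [0,-6.2,-28.7,0,-0.107],
    [0,-6.2,-28.7,0,-0.107]
  ]
}}

```text
clock: 9.5
tool_pos: [0.4194, 0.0915, 0.2906]
eef_rot: [1.0, -0.013, -0.001, -0.0]
force: [-0.4, -1.3, -1.4]
width: 0.0117
gripper_force: 58.8
```

```bash
python3 - <<'E'
from h import *
w,s=cam('wrist'); np.save('w4.npy',w,allow_pickle=True)
save(cv2.resize(w['img'],None,fx=1.5,fy=1.5,interpolation=cv2.INTER_CUBIC),'w4.png')
plan([.42,.09,.29],-.03,s); print(s['width'])
E
```

```text
t 9.5 tcp [0.4194 0.0915 0.2906] yaw -0.0252 tilt [-0.0027  0.0003] shift [0.06 0.15 0.06] spin 0.005 joints [ 0.44  0.36 -0.83  2.17  0.38  0.76 -2.23] F [-0.4 -1.3 -1.4]
0.011683240784910086
```

View pics/w4.png

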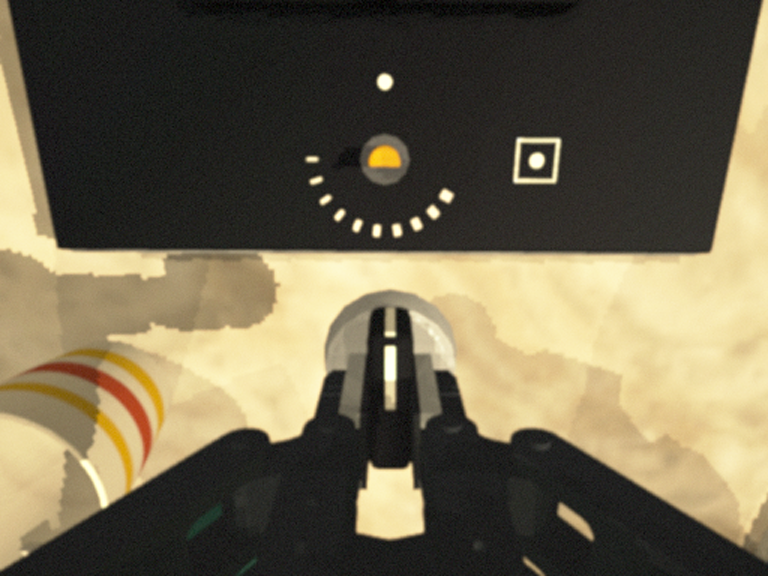

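The wrist view shows the shaft's brass D top near (256,105) with the flat toward the front, the off dot at (257,54) and the dial ticks around it; the knob is held in line below.

```bash
python3 - <<'E'
from h import *
from scipy.optimize import least_squares
w=np.load('w4.npy',allow_pickle=True).item(); s=monitor.observe()
im=w['img'].astype(int); m=(im.min(2)>130).astype('u1'); m[:45]=0;m[162:]=0;m[:,:200]=0;m[:,305:]=0
n,l,st,ce=cv2.connectedComponentsWithStats(m); Q=[]
for i in range(1,n):
    if st[i,4]<6: continue
    p=onz(w,*ce[i],.05); Q.append(p[:2]); print(st[i,4],ce[i].round(1),p.round(4))
Q=np.array(Q); dot=Q[0]; tk=Q[1:]
r=least_squares(lambda a:np.hypot(*(tk-a[:2]).T)-a[2],[.48,.09,.03]).x
print('tick circle',r.round(4),'yaw dot',np.arctan2(*(dot-r[:2])[::-1]),'dist',np.hypot(*(dot-r[:2])))
h=cv2.cvtColor(w['img'],cv2.COLOR_RGB2HSV)
o=((h[...,1]>150)&(h[...,2]>150)).astype('u1');o[:90]=0;o[120:]=0;o[:,:235]=0;o[:,280:]=0
v,u=np.nonzero(o); P=np.array([onz(w,a,b,.068)[:2] for a,b in zip(u,v)]); print('D',len(u),P.min(0),P.max(0),P.mean(0),u.min(),u.max(),v.min(),v.max())
g=im.max(2); print(g[86:126:2,236:278:2])
c=cv2.connectedComponents(o)
E
```

```text
87 [256.2  54.1] [0.5119 0.0917 0.05  ]
20 [207.8 106. ] [0.4831 0.1222 0.05  ]
25 [210.3 119.9] [0.4747 0.1213 0.05  ]
55 [297.1 130.2] [0.467  0.0673 0.05  ]
27 [216.8 132.5] [0.4668 0.1178 0.05  ]
47 [288.3 141.1] [0.4603 0.0728 0.05  ]
32 [225.9 143. ] [0.4601 0.1124 0.05  ]
46 [277.  148.7] [0.4556 0.08   0.05  ]
35 [237.7 149.8] [0.4555 0.1051 0.05  ]
41 [264.3 153.2] [0.4529 0.0882 0.05  ]
37 [250.8 153.4] [0.453  0.0968 0.05  ]
tick circle [0.4822 0.0926 0.0296] yaw dot -0.03204120066857736 dist 0.02973014027356374
D 262 [0.48053314 0.0868354 ] [0.48830444 0.09866476] [0.48413085 0.09246024] 245 266 97 111
[[ 38  39  35  40  34  36  40  30  30  33  31  25  37  40  37  29  42  35
   36  34  33]
 [ 30  37  39  39  35  33  39  35  37  40  50  38  33  42  33  40  39  35
   29  40  37]
 [ 34  42  41  40  31  37  49  65  81  94 101  96  85  63  47  42  32  36
   40  38  41]
 [ 35  40  42  37  37  59 101 110 115 120 120 121 123 109 101  58  34  36
   34  41  35]
 [ 32  36  38  37  57 107 124 123 120 119 119 120 122 126 123 104  67  37
   39  41  37]
 [ 33  35  31  53  96 112 117 113
[... 602 characters left out ...]
0  89  98 187 234 235 233 227 224 229 235 236 233 189 105 103
   67  36  36]
 [ 33  34  47 104 115 120 129 131 118 116 111 118 121 125 122 109  98  89
   42  38  41]
 [ 38  39  44  89 111 115 116 114  99  99  97  96  97  96  96 100  96  80
   35  38  40]
 [ 40  39  41  51  95 117 119 116 113 110 101  98  97 101  96 104  89  56
   35  34  37]
 [ 33  38  44  36  58  97 118 120 120 115 103 103 105 105 105  88  48  39
   34  34  42]
 [ 43  42  34  36  43  55  97 113 117 117 116 119 113 107  94  57  39  36
   40  32  42]
 [ 37  39  40  40  37  35  47  59  79  88 100  90  73  61  49  40  34  36
   39  39  36]
 [ 35  40  36  37  39  38  34  40  37  43  45  42  36  37  29  41  39  40
   34  36  37]]
```

```bash
python3 - <<'E'
from h import *
plan([.4819,.0926,.268],-.032)
E
```

```text
t 9.55 tcp [0.4198 0.0902 0.2906] yaw -0.0281 tilt [-0.0025 -0.0003] shift [ 6.21 -0.41  2.25] spin 0.004 joints [ 0.45  0.36 -0.83  2.17  0.38  0.76 -2.23] F [ 0.4 -0.9 -0. ]
```

Call:
{"op": "arm_command", "data": {
  "steps": [
    [0,3,-0.2,0,0],
    [0,5,-0.3,0.5,0],
    [0,6.2,-0.4,1.5,0],
    [0,6.2,-0.4,2,0],
    [0,6.2,-0.4,2,0],
    [0,6.2,-0.4,2,0]
  ]
}}

```text
clock: 10.15
tool_pos: [0.4815, 0.0919, 0.2713]
eef_rot: [1.0, -0.015, -0.001, 0.0]
force: [0.4, 1.0, -0.8]
width: 0.0115
gripper_force: 58.7
```

```bash
python3 - <<'E'
from h import *
plan([.4819,.0926,.264],-.032)
E
```

```text
t 10.15 tcp [0.4815 0.0919 0.2713] yaw -0.03 tilt [-0.0018 -0.0005] shift [ 0.04 -0.08  0.73] spin 0.002 joints [ 0.38  0.49 -0.76  2.04  0.47  0.79 -2.26] F [ 0.4  1.  -0.8]
```

Call:
{"op": "arm_command", "data": {
  "steps": [
    [0,0,-0.1,0.4,0],
    [0,0,-0.1,0.7,0],
    [0,0,-0.1,0.9,0],
    [0,0,-0.1,1.1,0],
    [0,0,-0.1,1.3,0],
    [0,0,-0.1,1.3,0]
  ]
}}

```text
clock: 10.75
tool_pos: [0.4824, 0.0934, 0.2585]
eef_rot: [1.0, -0.015, -0.0, 0.0]
force: [0.3, -0.9, -0.8]
width: 0.0118
gripper_force: 58.7
```

```bash
python3 - <<'E'
from h import *
plan([.4819,.0926,.249],-.032); print(monitor.observe()['torque'])
E
```

```text
t 10.75 tcp [0.4824 0.0934 0.2585] yaw -0.0293 tilt [-0.0005 -0.0005] shift [-0.05  0.08  0.95] spin 0.003 joints [ 0.36  0.51 -0.74  2.05  0.49  0.76 -2.28] F [ 0.3 -0.9 -0.8]
[-0.22376745 -0.007339   -0.0451833 ]
```

Call:
{"op": "arm_command", "data": {
  "steps": [
    [0,0,0.05,0.2,0],
    [0,0,0.05,0.4,0],
    [0,0,0.05,0.5,0],
    [0,0,0.05,0.5,0]
  ]
}}

```text
clock: 11.15
tool_pos: [0.4824, 0.0931, 0.2536]
eef_rot: [1.0, -0.015, -0.0, -0.0]
force: [-0.4, -0.1, -1.5]
width: 0.0114
gripper_force: 58.7
```

```bash
python3 - <<'E'
from h import *
plan([.4819,.0926,.249],-.032); print(monitor.observe()['torque'])
E
```

```text
t 11.15 tcp [0.4824 0.0931 0.2536] yaw -0.0292 tilt [-0.0003  0.    ] shift [-0.05  0.05  0.46] spin 0.003 joints [ 0.36  0.52 -0.73  2.05  0.5   0.76 -2.29] F [-0.4 -0.1 -1.5]
[-0.07717556  0.0203225  -0.02386695]
```

Call:
{"op": "arm_command", "data": {
  "steps": [
    [0,0,0.05,0.2,0],
    [0,0,0.05,0.4,0],
    [0,0,0.05,0.45,0],
    [0,0,0.05,0.45,0]
  ]
}}

```text
clock: 11.55
tool_pos: [0.4824, 0.0927, 0.2492]
eef_rot: [1.0, -0.015, -0.0, -0.0]
force: [0.6, 0.4, -1.1]
width: 0.0119
gripper_force: 58.8
```

Call:
{"op": "arm_command", "data": {
  "steps": [
    [0,0,0,0.1,0],
    [0,0,0,0.2,0],
    [0,0,0,0.2,0]
  ]
}}

```text
clock: 11.85
tool_pos: [0.4825, 0.0927, 0.2474]
eef_rot: [1.0, -0.015, 0.0, 0.0]
force: [-1.4, 0.3, 3.6]
width: 0.0117
gripper_force: 59.2
```

Call:
{"op": "arm_command", "data": {
  "steps": [
    [0,0,0,0.1,0],
    [0,0,0,0.2,0],
    [0,0,0,0.2,0]
  ]
}}

```text
clock: 12.15
tool_pos: [0.4825, 0.0927, 0.2454]
eef_rot: [1.0, -0.015, 0.0, 0.0]
force: [-1.5, 0.9, 6.2]
width: 0.0114
gripper_force: 59.4
```

Call:
{"op": "arm_command", "data": {
  "steps": [
    [0,0,0,0.1,0],
    [0,0,0,0.15,0],
    [0,0,0,0.15,0]
  ]
}}

```text
clock: 12.45
tool_pos: [0.4825, 0.0929, 0.2448]
eef_rot: [1.0, -0.014, 0.0, 0.0]
force: [-4.1, -1.9, 16.5]
width: 0.012
gripper_force: 61.2
```

Call:
{"op": "arm_command", "data": {
  "steps": [
    [0,0,0,0.05,0],
    [0,0,0,0.1,0],
    [0,0,0,0.1,0]
  ]
}}

```text
clock: 12.75
tool_pos: [0.4825, 0.0931, 0.2446]
eef_rot: [1.0, -0.014, 0.0, 0.001]
force: [-8.0, -2.3, 26.0]
width: 0.0117
gripper_force: 62.5
```

The force rose sharply 4 mm below first contact, so the valve is at its stop. I'll ease back a little and check the jar and knob.

Call:
{"op": "arm_command", "data": {
  "steps": [
    [0,0,0,-0.08,0],
    [0,0,0,-0.08,0],
    [0,0,0,-0.08,0]
  ]
}}

```text
clock: 13.05
tool_pos: [0.4825, 0.0929, 0.2448]
eef_rot: [1.0, -0.014, 0.0, 0.001]
force: [-5.3, -0.9, 18.3]
width: 0.0113
gripper_force: 61.2
```

```bash
python3 - <<'E'
from h import *
a,s=cam('scene');w,_=cam('wrist')
p=cv2.resize(a['img'][70:270,120:390],(400,300),interpolation=cv2.INTER_CUBIC); q=cv2.resize(w['img'],(400,300))
save(np.hstack([p,q]),'end.png'); plan([.4819,.0926,.2447],-.032,s)
E
```

```text
t 13.05 tcp [0.4825 0.0929 0.2448] yaw -0.0289 tilt [ 0.0007 -0.0011] shift [-0.06  0.03  0.01] spin 0.003 joints [ 0.34  0.53 -0.72  2.05  0.52  0.74 -2.3 ] F [-5.3 -0.9 18.3]
```

View pics/end.png

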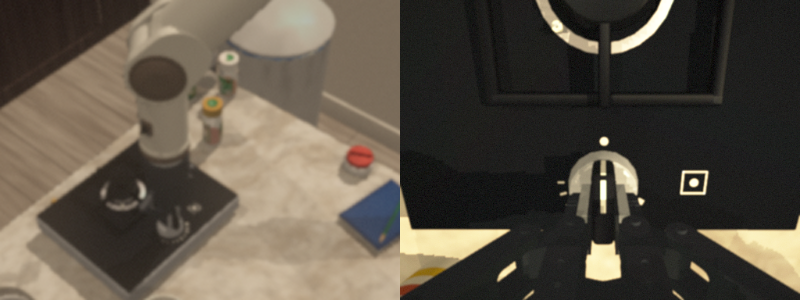

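The left half shows the gold-capped jar upright on the worktop at about (211,120), beside the hob. The right half shows the knob seated with its pointer at (603,170), aimed at the off dot (603,141). I'm handing in.

```bash
python3 -c "
from bench import env
print(env.sign_off())"
```

```text
the job is handed in; nothing more can be done
None
```

I handed the job in at about 13 s: the jar stands upright on the worktop, and the knob is home on the shaft, pointer to the off dot, still held pressed to its stop at about 18 N; the sign-off returned no verdict.

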